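# Find the slot that takes the spacer key

### The arm

A 6-joint arm with a two-finger parallel gripper is mounted at the origin on a cart in front of the work surface, level with it; the furniture and walls round the work are solid. World frame = base frame: x ahead of the robot, y to its left, z up, the work surface at z = 0. Lengths are in m, angles in rad, forces in N, time in s.
With the tool pointing down it reaches from about 0.25 to 0.725 m from the base axis. Payload 4 kg.
Tool frame: the origin (TCP) lies on the centre line of the jaws, within the pads' length; the fingertips stand 22 mm ahead of it and the grasp point (between the pads) lies 3 mm ahead of it; z points along the fingers, y is the line along which they close (so a half turn about z gives the same grasp; the last joint's range is limited). The gripper opens to 85 mm and grips with 20 to 120 N. Pads are 22 mm wide; open, the fingers measure 114 mm over their backs; the gripper's body (76 mm by 85 mm) begins 54 mm behind the grasp point. The pads swing forward as they close: fully open they stand 13 mm farther back than shut.
Start: joints at [1.273, 0.241, 0.005, 1.335, 0, 1.571], TCP at [0.147, 0.478, 0.253] pointing down, gripper open.
Joint ranges: [-2.72, 2.72], [-1.05, 1.87], [-1.09, 1.28], [-1.99, 2.15], [-1.42, 1.44], [-3.14, 3.14]. Speed limits (rad/s): [2.79, 2.79, 3.14, 3.14, 3.14, 3.14].

### API

Orientations are given as a unit quaternion [x, y, z, w].
In Python, from workcell import bot gives the robot as it stands.
- The arm moves only by the shell command python3 -m inch 'ROWS'. ROWS is JSON, one flat list of numbers, 7 for each row, row after row: the shift along the world's x, y, z in mm, then the turn, a rotation vector about the world's x, y, z in rad, then the opening in per cent of the stroke, from 0 (shut) to 100 (fully open). A call has 1 to 8 rows; each row is the pose to reach, as a shift and turn from the pose commanded when the call began; what a row does not reach only later rows make up. A row lasts 1/12 s, in which the tool goes at most 41.7 mm and 7.16 degrees, less where a joint would pass 70% of its speed; a pose out of reach is approached as far as the arm can. A call with a gripper value outside its range is refused whole. The fingers move at their own pace and stop on an object; the grip force is fixed at half the most. Time passes only in rows, so rows that repeat a pose let the fingers close. It gives the time, the measured TCP pose, the force, the opening and the grip force at its end, in the units of the state.
- bot.get_obs(): the state, without advancing time (a new reading comes with each control period).
- bot.camera(name): name is "scene" or "side" or "wrist"; returns the picture (420x560x3 uint8, blue, green, red); there is no depth.
- bot.camera_info(name): a dict with "intrinsics" (3x3 intrinsics, pixels), "camera_from_world" (4x4, takes a point from world to camera coordinates); the wrist camera has in their place "hand_eye" (4x4, takes a point from camera to tool coordinates, whose origin is the TCP and whose axes are the flange's). Camera axes: x right, y down, z forward; pixel columns grow to the right and rows downward; lengths in m; the calibration is good to about 2 mm. A picture is of the moment at which its call begins: read the wrist's pose just before it. camera_info takes no time and is no camera call.
- bot.job_done(): hands the job in; it is judged then, once.
Trained networks look in the newest picture that a camera, given by its name, has taken for a name from the list of things; names that differ only in an ending like _2 or _b are one class to them, and where a whole thing is asked for, a point or a joint stands for the part that bears it (a point fixed in the world has none). Each returns a list of dicts, best first, with "confidence" (0 to 1); they miss things now and then, are a little off and sometimes report something else, mostly with a low value. They report only what shows in the picture. A call takes as long as a camera call. They do not tell look-alikes from the thing itself.
- bot.silhouettes(camera, target): "mask" (420x560 bool, what is visible of it) and "uv" ([column, row] in pixels, amid what is visible of it).
- bot.spot_point(camera, target): "uv" ([column, row] in pixels: a listed point, or the origin of a listed thing).
The state is a dict: "clock": time; "joint_pos": joint angles; "joint_vel": joint speeds; "tau": joint torques, N m; "eef_pos": TCP position; "tool_rot": TCP orientation; "ft_force": force on the tool from outside, world axes, zero at the start; "ft_torque": the same for the moment, N m; "grip_width": finger opening in m; "grasp_force": force on a finger pad.
Only numpy, scipy, OpenCV 4.12 (cv2) and the standard library are available. Lean on these libraries where they do the work, as an engineer would, in place of code of your own. Each camera call takes 0.05 s, during which the arm holds its last target. There are 200 camera calls.

### The job

Take the blue-handled spacer key out of its black stand and find the narrowest slot of the front gauge bar, the one between the orange stops, that lets its blade in. Leave the key standing upright in that slot, pushed down to the slot's bottom so that its red line is level with the top of the bar, and let go. Do not shift the tape roll or the jar.

Things in the scene. Friction and masses are not known exactly. Their poses are not given: they have to be found in the camera images.
- key_centre (a point): Centre (half-way up) of the loose spacer key, a flat upright steel plate, blue handle, 0.09 kg: 100 mm tall (z), 30 wide (x), blade 12 thick (y), foot fully rounded (radius 6, about x); handle 14 thick, 56 to 100 mm above the foot. Red line 26 mm above the foot. A half turn about z changes nothing. At the start it stands loosely in the stand's pocket, leaning up to 0.15 rad.
- key_stand: Black block fixed to the bench, 70 x 60 x 26 mm, origin at the centre of its underside; its pocket, 33 mm (x) by 14.5 mm (y) and 20 mm deep from the top, holds the foot of the key. At the start the key's axes point along the block's.
- rack: Grey tray fixed to the bench with three like aluminium gauge bars, each 36 mm deep (x), 179 long (y), tops 64 mm above the tray's underside. Front bar between orange stops; spare bars 44 and 88 mm behind it (+x), between black stops. Origin: tray's underside below the front bar's middle; y points along the bars to the narrow end. Bars are swapped from time to time and differ in slot widths.
- narrow_end (a point): Centre of the mouth (at the bar's top) of the front bar's first, narrowest slot. A bar has five slots, 34 mm apart, at y = +68, 34, 0, -34, -68 mm in the tray's frame, cut down from the top, running across the bar (along x), open at both faces. From first (+y) to last each is 3 mm wider and 7 mm deeper than the one before.
- wide_end (a point): Centre of the mouth (at the bar's top) of the front bar's last, widest slot. Which slot is the first to take the blade depends on the bar: second, third or fourth. It is 1.2 mm wider than the blade and 26 mm deep. In the next narrower one, 1.8 mm too narrow, the round foot dips 3 mm and stops; the next wider one is 33 mm deep, so the red line sinks out of sight.
- tape_centre (a point): Centre of a dark tape roll lying on the bench, 53 mm across and 19 mm high; a bystander.
- jar_centre (a point): Centre of a small white jar with grey lid, 53 mm across and 48 mm high; a bystander.
There are look-alikes about, which are no part of the job. What is shaped like the part that bears key_centre but yellow is not meant.

How it is judged:
By the outcome, as a careful person would: the job done as asked, in the order asked, and still so for the second after the job is handed in, with the robot touching nothing.
It also fails if it takes over 54 s, if anything falls off the work surface, if the arm or the gripper's body presses on something with over 40 N, if the wrist force passes 120 N, or if a joint passes its speed limit or range.

## Working session

There is one attempt and no reset: what is moved stays moved. The work goes in short steps, Python scripts to look and compute and a shell command to move; the robot and the scene stay as the last step left them, time stands still between calls to the robot, and variables do not carry over. Pictures are saved under pics/ and viewed, at most 10 in all, crops included, and the job is handed in when it is done.

```bash
mkdir -p pics; cat > h.py <<'E'
from workcell import bot
import numpy as np, cv2
from scipy.spatial.transform import Rotation as R
def cam(name):
    i=bot.camera_info(name); K=np.array(i["intrinsics"])
    if name=="wrist":
        o=bot.get_obs(); T=np.eye(4); T[:3,:3]=R.from_quat(o["tool_rot"]).as_matrix(); T[:3,3]=o["eef_pos"]
        W=T@np.array(i["hand_eye"])
    else: W=np.linalg.inv(np.array(i["camera_from_world"]))
    return K,W
def ray(K,W,uv):
    d=W[:3,:3]@np.linalg.solve(K,[uv[0],uv[1],1.]); return W[:3,3],d/np.linalg.norm(d)
def atz(K,W,uv,z):
    p,d=ray(K,W,uv); return p+d*(z-p[2])/d[2]
def tri(rs):
    A=sum(np.eye(3)-np.outer(d,d) for p,d in rs); b=sum((np.eye(3)-np.outer(d,d))@p for p,d in rs)
    x=np.linalg.solve(A,b); return x,[np.linalg.norm(np.cross(x-p,d)) for p,d in rs]
def proj(K,W,p):
    c=np.linalg.inv(W)@np.append(p,1); q=K@c[:3]; return q[:2]/q[2]
E
cat > a.py <<'E'
from h import *
np.set_printoptions(precision=4,suppress=True)
ims=[]
for n in ["scene","side","wrist"]:
    K,W=cam(n); im=bot.camera(n); cv2.imwrite(f"pics/{n}0.png",im); 
    print(n,W[:3,3],W[:3,2])
    if n=="wrist": continue
    for t in ["key_centre","key_stand","rack","narrow_end","wide_end","tape_centre","jar_centre"]:
        for r in bot.spot_point(n,t)[:4]:
            print(t,np.round(r["uv"],1),round(r["confidence"],2),"z0",atz(K,W,r["uv"],0),"z64",atz(K,W,r["uv"],.064))
a=cv2.imread("pics/scene0.png");b=cv2.imread("pics/side0.png")
cv2.imwrite("pics/both.png",cv2.resize(np.vstack([a,b]),None,fx=.7,fy=.7))
E
python3 a.py
```

```text
scene [ 0.1395 -0.5792  0.7289] [ 0.4388  0.4562 -0.7742]
key_centre [383.1 195.4] 0.7 z0 [ 0.7332 -0.2872  0.    ] z64 [ 0.6811 -0.3128  0.064 ]
key_centre [205.2 211.1] 0.66 z0 [ 0.4482 -0.0562  0.    ] z64 [ 0.4211 -0.1021  0.064 ]
key_centre [189.5 173. ] 0.59 z0 [0.4921 0.0506 0.    ] z64 [ 0.4612 -0.0047  0.064 ]
rack [305.5 258.5] 0.63 z0 [ 0.5069 -0.2779  0.    ] z64 [ 0.4747 -0.3044  0.064 ]
tape_centre [229.5 296.2] 0.91 z0 [ 0.3553 -0.2361  0.    ] z64 [ 0.3363 -0.2662  0.064 ]
jar_centre [279.4 320. ] 0.77 z0 [ 0.385  -0.3302 -0.    ] z64 [ 0.3634 -0.3521  0.064 ]
side [ 0.2944 -0.8563  0.5346] [ 0.248   0.7961 -0.552 ]
key_centre [383.  239.6] 0.9 z0 [ 0.7267 -0.2493  0.    ] z64 [ 0.6749 -0.3219  0.064 ]
key_centre [235.4 208. ] 0.66 z0 [ 0.4376 -0.026   0.    ] z64 [ 0.4205 -0.1254  0.064 ]
key_centre [245.3 180.6] 0.55 z0 [0.4936 0.1063 0.    ] z64 [ 0.4697 -0.0089  0.064 ]
key_stand [245.6 201.2] 0.62 z0 [ 0.4695 -0.0016  0.    ] z64 [ 0.4485 -0.1039  0.064 ]
key_stand [233.6 294.8] 0.23 z0 [ 0.3725 -0.3211  0.    ] z64 [ 0.3631 -0.3852  0.064 ]
rack [290.9 268.3] 0.55 z0 [ 0.4988 -0.2814  0.    ] z64 [ 0.4743 -0.3502  0.064 ]
tape_centre [212.  266.3] 0.61 z0 [ 0.3466 -0.2292  0.    ] z64 [ 0.3404 -0.3042  0.064 ]
jar_centre [236.7 297.4] 0.85 z0 [ 0.3766 -0.3294  0.    ] z64 [ 0.3668 -0.3924  0.064 ]
wrist [0.079  0.4999 0.3739] [ 0.2693 -0.0827 -0.9595]
```

View pics/scene0.png

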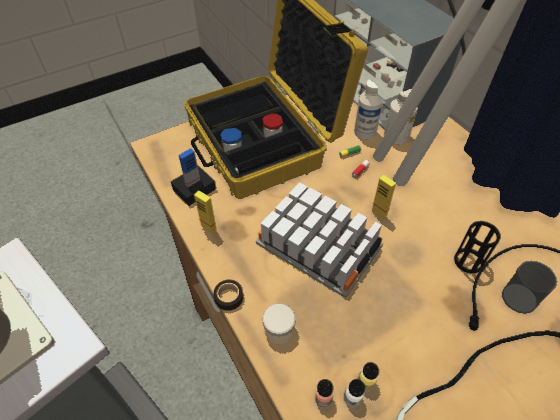

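View pics/side0.png

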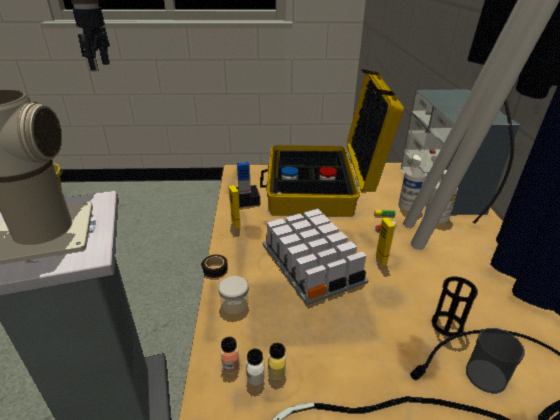

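The first two pictures show three keys: blue in the black stand (scene 189,173; side 245,181), yellow at (205,211) and yellow at (383,195). The blue one in the stand is the one meant. The front bar with orange stops runs from scene (262,237) to (350,280).

```bash
cat > b.py <<'E'
from h import *
np.set_printoptions(precision=4,suppress=True)
C={n:cam(n) for n in("scene","side")}
for nm,a,b in [("key",(189.5,173),(245.3,180.6)),("yel",(205.2,211.1),(235.4,208)),("rack",(305.5,258.5),(290.9,268.3)),("tape",(229.5,296.2),(212,266.3)),("jar",(279.4,320),(236.7,297.4))]:
    x,r=tri([ray(*C["scene"],a),ray(*C["side"],b)]); print(nm,x,np.round(r,4))
a=cv2.imread("pics/scene0.png")
k=cv2.resize(a[130:245,150:270],None,fx=3.3,fy=3.3,interpolation=cv2.INTER_CUBIC)
q=cv2.resize(a[175:300,245:395],None,fx=2.66,fy=3.3,interpolation=cv2.INTER_CUBIC)
h=min(k.shape[0],q.shape[0]); cv2.imwrite("pics/crop0.png",np.hstack([k[:h],q[:h]])[:, :800])
i=bot.camera_info("wrist"); print(np.array(i["hand_eye"]),i["intrinsics"],bot.get_obs()["tool_rot"],bot.get_obs()["clock"])
E
python3 b.py
```

```text
key [0.4699 0.0061 0.0537] [0.0035 0.0035]
yel [ 0.4291 -0.0858  0.0398] [0.0021 0.0021]
rack [ 0.5024 -0.2796  0.0008] [0.0038 0.0038]
tape [ 0.3479 -0.2443  0.0146] [0.003 0.003]
jar [ 0.379  -0.334   0.0071] [0.0036 0.0036]
[[ 0.0008 -0.9595 -0.2817  0.0711]
 [ 1.      0.0009 -0.0002  0.0011]
 [ 0.0004 -0.2817  0.9595 -0.1206]
 [ 0.      0.      0.      1.    ]] [[324.04     0.     273.7226]
 [  0.     324.04   204.6757]
 [  0.       0.       1.    ]] [0.1484 0.9889 0.     0.    ] 0.85
```

View pics/crop0.png

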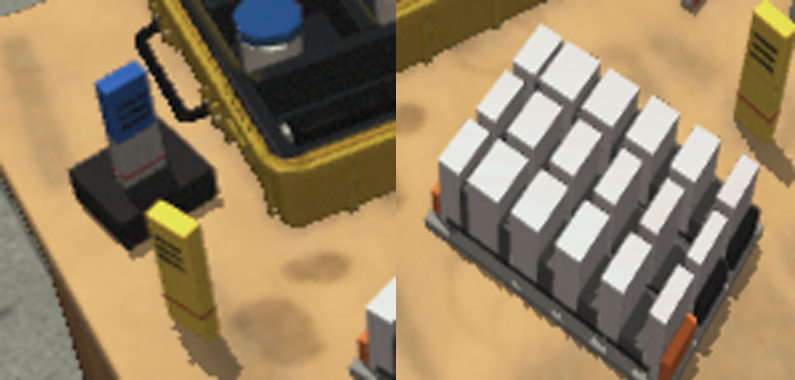

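Crop confirms: the blue key stands in the black stand next to the case handle, and narrow slots are at the image-left (+y) end of the bar with the orange stops. I go over the key now.

```bash
python3 -m inch '[303,-478,10,0,0,0,100,303,-478,10,0,0,0,100,303,-478,10,0,0,0,100,303,-478,10,0,0,0,100,303,-478,10,0,0,0,100,303,-478,10,0,0,0,100,303,-478,10,0,0,0,100,303,-478,10,0,0,0,100]' && python3 -m inch '[0,0,0,0,0,0,100,0,0,0,0,0,0,100]' && python3 -c "
from workcell import bot;o=bot.get_obs();print(o['joint_pos'],o['tool_rot'])"
```

```text
clock: 1.52
eef_pos: [0.3257, 0.1947, 0.2596]
tool_rot: [0.148, 0.989, 0.0, 0.0]
ft_force: [0.4, 0.2, -0.2]
grip_width: 0.0852
grasp_force: 0.0
clock: 1.68
eef_pos: [0.3263, 0.1946, 0.2594]
tool_rot: [0.152, 0.988, 0.0, 0.0]
ft_force: [-0.8, -0.1, -0.2]
grip_width: 0.0855
grasp_force: 0.0
[ 5.37448270e-01 -1.92262418e-03 -2.58686313e-01  1.31336899e+00
  3.02561179e-04  8.42158523e-01] [1.51766337e-01 9.88416332e-01 3.27861050e-04 1.59686176e-04]
```

```bash
python3 -m inch '[134,-190,0,0,0,0,100,134,-190,0,0,0,0,100,134,-190,0,0,0,0,100,134,-190,0,0,0,0,100,134,-190,0,0,0,0,100,134,-190,0,0,0,0,100,134,-190,0,0,0,0,100,134,-190,0,0,0,0,100]'
cat > c.py <<'E'
from h import *
import sys
np.set_printoptions(precision=4,suppress=True)
K,W=cam("wrist"); im=bot.camera("wrist"); n=sys.argv[1]; cv2.imwrite(f"pics/{n}.png",im); np.savez(f"{n}.npz",K=K,W=W)
print(W[:3,3])
for t in sys.argv[2:]:
    for r in bot.spot_point("wrist",t)[:3]:
        print(t,np.round(r["uv"],1),round(r["confidence"],2),"z0",atz(K,W,r["uv"],0),"z64",atz(K,W,r["uv"],.064))
E
python3 c.py w1 key_centre key_stand
```

```text
clock: 2.35
eef_pos: [0.4594, 0.0074, 0.2587]
tool_rot: [0.148, 0.989, 0.0, -0.001]
ft_force: [0.1, 1.6, 0.5]
grip_width: 0.0856
grasp_force: 0.0
[0.3919 0.0292 0.3794]
key_centre [166.7 179.4] 0.69 z0 [ 0.4305 -0.1161  0.    ] z64 [ 0.424  -0.0916  0.064 ]
key_centre [274.7 191.8] 0.67 z0 [0.4827 0.0026 0.    ] z64 [0.4674 0.0071 0.064 ]
key_centre [ 87.9 414.3] 0.59 z0 [ 0.7302 -0.3665  0.    ] z64 [ 0.6731 -0.2997  0.064 ]
key_stand [275.5 180. ] 0.69 z0 [0.4691 0.0078 0.    ] z64 [0.4561 0.0114 0.064 ]
```

View pics/w1.png

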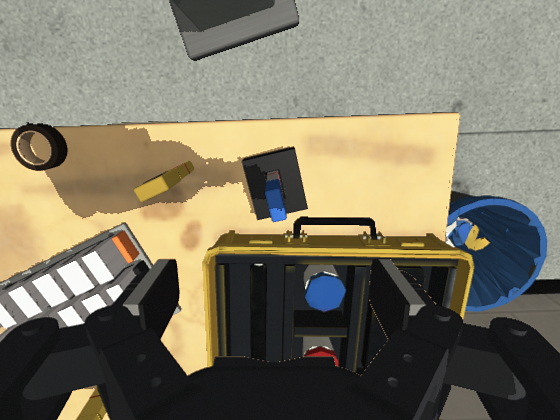

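```bash
cat > d.py <<'E'
from h import *
np.set_printoptions(precision=4,suppress=True)
f=np.load("w1.npz");K,W=f["K"],f["W"]
im=cv2.imread("pics/w1.png"); hsv=cv2.cvtColor(im,cv2.COLOR_BGR2HSV)
m=((hsv[...,0]>100)&(hsv[...,0]<130)&(hsv[...,1]>120)).astype(np.uint8); m[:, :240]=0;m[:, 310:]=0;m[235:]=0
r=cv2.minAreaRect(cv2.findNonZero(m)); print("handle mask",m.sum(),cv2.boxPoints(r))
ys,xs=np.nonzero(m); print(ys.min(),ys.max(),xs[ys==ys.max()],xs[ys==ys.min()])
for s in bot.silhouettes("wrist","key_stand")[:2]:
    mm=s["mask"].astype(np.uint8); print("stand",s["uv"],s["confidence"],mm.sum())
    mm[m>0]=1; c=max(cv2.findContours(mm,0,2)[0],key=cv2.contourArea)
    q=cv2.approxPolyDP(cv2.convexHull(c),5,True)[:,0]
    for p in q: print(p,atz(K,W,p,.026),atz(K,W,p,0))
    # fit on floor-plane at z=26
    P=np.array([atz(K,W,p,.026)[:2] for p in c[:,0]],np.float32)*1000; R_=cv2.minAreaRect(P);print("rect z26 mm",R_)
for s in bot.silhouettes("wrist","rack")[:1]:
    print("rack",s["uv"],s["confidence"]); 
for uv in [(300,222),(373,222),(207,250)]: print("case",uv,atz(K,W,uv,.05),atz(K,W,uv,.09))
b=cv2.resize(im[130:250,200:400],None,fx=4,fy=4,interpolation=cv2.INTER_CUBIC);cv2.imwrite("pics/w1c.png",b)
E
python3 d.py
```

```text
handle mask 650 [[256.2634 155.2292]
 [292.8683 147.3853]
 [308.     218.    ]
 [271.3951 225.8439]]
148 221 [273 274 275] [290 291 292 293]
stand [279.7, 178.4] 0.86 2813
[293 147] [0.4346 0.0379 0.026 ] [0.4378 0.0385 0.    ]
[307 208] [0.5055 0.0341 0.026 ] [0.5138 0.0344 0.    ]
[280 220] [0.5103 0.0005 0.026 ] [ 0.519  -0.0016  0.    ]
[258 219] [ 0.5017 -0.0233  0.026 ] [ 0.5098 -0.0272  0.    ]
[242 160] [ 0.4319 -0.0193  0.026 ] [ 0.4348 -0.0229  0.    ]
rect z26 mm ((470.6625671386719, 6.568593978881836), (61.01442337036133, 79.84994506835938), 86.61692810058594)
rack [122.9, 249.6] 0.7
case (300, 222) [0.5107 0.0224 0.05  ] [0.4963 0.0232 0.09  ]
case (373, 222) [0.5337 0.0975 0.05  ] [0.5165 0.0892 0.09  ]
case (207, 250) [ 0.5122 -0.0847  0.05  ] [ 0.4976 -0.0708  0.09  ]
```

View pics/w1c.png

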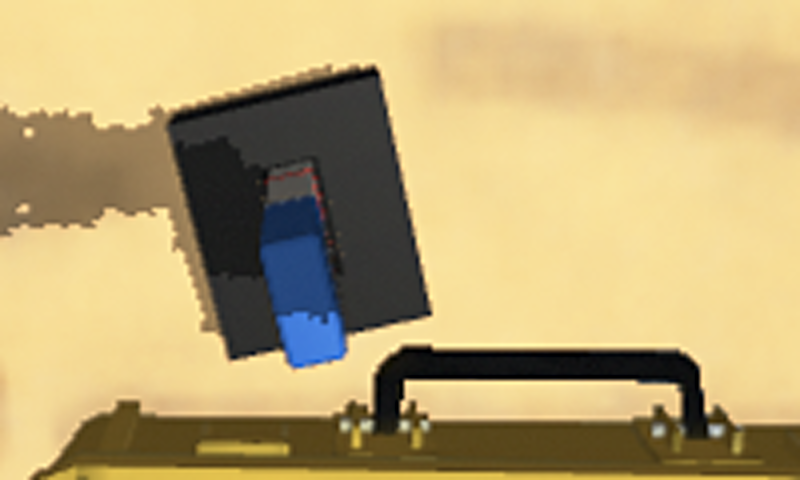

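```bash
cat > e.py <<'E'
from h import *
np.set_printoptions(precision=4,suppress=True)
f=np.load("w1.npz");K,W=f["K"],f["W"]
for z in(.104,.106):
    P=np.array([atz(K,W,p,z) for p in [(265.5,191.25),(281.25,188.75),(286.25,218.75),(273.75,221.75)]]);print(P[:,:2],P.mean(0),np.linalg.norm(P-np.roll(P,1,0),axis=1))
print(bot.get_obs()["tool_rot"],bot.get_obs()["eef_pos"], [proj(K,W,[.4684,.0074,z]) for z in (.026,.106)])
E
python3 e.py
```

```text
[[0.455  0.0023]
 [0.4569 0.0162]
 [0.4847 0.0125]
 [0.4841 0.001 ]] [0.4702 0.008  0.104 ] [0.0291 0.0139 0.028  0.0116]
[[0.4546 0.0025]
 [0.4564 0.0163]
 [0.484  0.0127]
 [0.4834 0.0012]] [0.4696 0.0082 0.106 ] [0.0289 0.0138 0.0278 0.0115]
[ 0.1469  0.9892  0.0001 -0.0001] [0.4585 0.0081 0.2593] [array([275.1236, 184.2896]), array([275.494 , 204.3163])]
```

```bash
python3 -m inch '[11,0,0,0,0,0.12,60,11,0,-20,0,0,0.24,60,11,0,-60,0,0,0.24,60,11,0,-95,0,0,0.24,60,11,0,-125,0,0,0.24,60,11,0,-125,0,0,0.24,60]' && python3 -c "
from workcell import bot;o=bot.get_obs();print(o['eef_pos'],o['tool_rot'],o['joint_pos'])" && python3 c.py w2 key_centre
```

```text
clock: 3.1
eef_pos: [0.465, 0.0075, 0.1289]
tool_rot: [0.028, 1.0, -0.0, -0.006]
ft_force: [-1.5, 1.0, 0.2]
grip_width: 0.0512
grasp_force: 0.0
[0.46504161 0.00748133 0.12891978] [ 2.79515287e-02  9.99592684e-01 -1.92310464e-04 -5.75683814e-03] [ 1.60123209e-02  2.77209750e-01 -2.89486700e-01  1.01561939e+00
  1.21818466e-04  7.19228863e-02]
[0.3957 0.0123 0.2503]
key_centre [105.8 171.6] 0.77 z0 [ 0.432  -0.1212  0.    ] z64 [ 0.4227 -0.087   0.064 ]
key_centre [271.2 231.3] 0.73 z0 [0.4885 0.0049 0.    ] z64 [0.4648 0.0068 0.064 ]
```

View pics/w2.png

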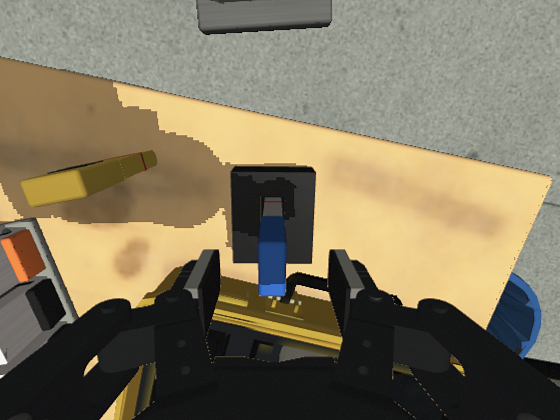

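The key stands between the fingers (handle at 258-286, fingers centred at 273), and the stand is aligned with the image. I go down and close.

```bash
python3 -m inch '[2,0,-20,0,0,0,60,2,0,-40,0,0,0,60,2,0,-41,0,0,0,60,2,0,-41,0,0,0,30,2,0,-41,0,0,0,10,2,0,-41,0,0,0,10,2,0,-41,0,0,0,10]' && python3 -m inch '[0,0,0,0,0,0,10,0,0,0,0,0,0,10,0,0,0,0,0,0,10,0,0,0,0,0,0,10]'
```

```text
clock: 3.78
eef_pos: [0.4738, 0.0066, 0.0953]
tool_rot: [0.029, 1.0, 0.0, 0.002]
ft_force: [-0.7, 1.4, 7.2]
grip_width: 0.0132
grasp_force: 58.4
clock: 4.12
eef_pos: [0.4738, 0.0065, 0.0953]
tool_rot: [0.029, 1.0, 0.0, 0.002]
ft_force: [-1.4, 0.1, 6.1]
grip_width: 0.0131
grasp_force: 58.4
```

```bash
python3 -m inch '[0,0,10,0,0,0,10,0,0,25,0,0,0,10,0,0,60,0,0,0,10,0,0,100,0,0,0,10,0,0,115,0,0,0,10]' && cat > f.py <<'E'
from h import *
K,W=cam("wrist"); im=bot.camera("wrist"); cv2.imwrite("pics/w3.png",im); np.savez("w3.npz",K=K,W=W)
b=cv2.resize(im[150:300,173:373],None,fx=3,fy=3,interpolation=cv2.INTER_CUBIC)
a=bot.camera("scene"); cv2.imwrite("pics/s3.png",a); c=bot.camera("side"); cv2.imwrite("pics/d3.png",c)
for n,i in(("scene",a),("side",c)):
    K,W=cam(n); o=bot.get_obs(); p=proj(K,W,np.array(o["eef_pos"])-[0,0,.05]); print(n,p)
    u,v=np.clip(p,40,[520,380]).astype(int)
    s=cv2.resize(i[v-38:v+37,u-33:u+34],None,fx=3,fy=3,interpolation=cv2.INTER_CUBIC); b=np.hstack([b,np.pad(s,((0,450-s.shape[0]),(0,0),(0,0)))]) if n=="scene" else np.hstack([b[:, :],np.zeros((450,0,3),np.uint8)]); 
    if n=="side": b[225:450,-s.shape[1]:]=s
cv2.imwrite("pics/f.png",b[:, :801]); print(b.shape)
E
python3 f.py; sed -i 's/x/x/' f.py
```

```text
clock: 4.53
eef_pos: [0.4744, 0.0065, 0.2138]
tool_rot: [0.029, 1.0, 0.0, 0.004]
ft_force: [1.9, -0.2, -0.7]
grip_width: 0.0128
grasp_force: 58.5
scene [182.80722861 130.41219342]
side [243.61703574 141.58602162]
(450, 801, 3)
```

View pics/f.png

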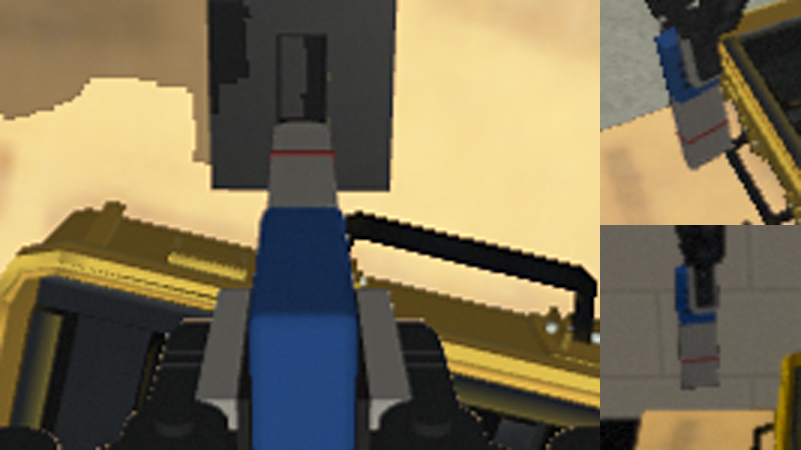

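```bash
cat > g.py <<'E'
from h import *
from scipy.optimize import least_squares
np.set_printoptions(precision=4,suppress=True)
im=cv2.imread("pics/w3.png").astype(int); f=np.load("w3.npz");K,W=f["K"],f["W"]
he=np.array(bot.camera_info("wrist")["hand_eye"])
col=im[180:262,268:279].mean(1); b=col[:,0]-col[:,2]; r=col[:,2]-col[:,1]
for y in range(8,82): 
    if y<32 or 34<y<45 or y>68: print(180+y,col[y].round(0),end=";")
g=im[:,:,0]-im[:,:,2]
for y in (194,198,206,212,225,235,245,253,260,270): 
    row=im[y,250:300]; print(y,[ (250+i) for i in range(49) if abs(row[i+1]-row[i]).sum()>40])
E
python3 g.py
```

```text
188 [41. 42. 42.];189 [27. 27. 26.];190 [44. 45. 46.];191 [76. 80. 83.];192 [78. 82. 85.];193 [75. 80. 82.];194 [75. 79. 82.];195 [74. 78. 81.];196 [74. 78. 81.];197 [74. 79. 81.];198 [75. 79. 81.];199 [78. 82. 81.];200 [31. 33. 76.];201 [ 46.  50. 105.];202 [74. 78. 86.];203 [76. 79. 81.];204 [75. 79. 81.];205 [76. 79. 82.];206 [75. 79. 81.];207 [75. 79. 82.];208 [76. 79. 82.];209 [75. 79. 82.];210 [76. 80. 82.];211 [76. 80. 83.];215 [76. 80. 82.];216 [76. 81. 83.];217 [76. 81. 84.];218 [82. 80. 79.];219 [75. 48. 34.];220 [73. 39. 18.];221 [74. 41. 21.];222 [74. 41. 21.];223 [74. 42. 21.];224 [74. 42. 21.];249 [75. 41. 21.];250 [75. 42. 21.];251 [75. 42. 21.];252 [75. 42. 21.];253 [76. 43. 22.];254 [90. 50. 25.];255 [104.  57.  29.];256 [117.  65.  34.];257 [119.  67.  35.];258 [121.  67.  35.];259 [123.  68.  36.];260 [126.  70.  36.];261 [126.  70.  36.];194 [263, 282]
198 [263, 282]
206 [262, 283]
212 [261, 262, 284]
225 [258, 259, 287, 288]
235 [257, 258, 288, 289]
245 [256, 257, 289, 290, 292, 293, 294]
253 [254, 255, 291, 292]
260 [253, 254, 255, 291, 292, 293]
270 [252, 253, 255, 291, 292, 293, 294]
```

```bash
cat > g2.py <<'E'
from h import *
from scipy.optimize import least_squares
np.set_printoptions(precision=4,suppress=True)
K,_=cam("wrist"); he=np.array(bot.camera_info("wrist")["hand_eye"]); o=bot.get_obs()
print(R.from_quat(o["tool_rot"]).as_matrix())
h=np.array([0,26,56,100.]);v=np.array([190.3,200.6,218.6,254.5])
def pts(q):  # xf: tool x of centre at foot, zf: tool z of foot, th lean: top toward +tool x
    xf,zf,th=q; c,s=np.cos(th),np.sin(th)
    return np.array([[xf+15*c+k*s,0.5,zf+15*s-k*c] for k in h])/1e3
for w in ([1,1,1,1],[0,1,1,1]):
  S=least_squares(lambda q:[w[i]*(proj(K,he,p)[1]-v[i]) for i,p in enumerate(pts(q))],[0,89,0])
  print(S.x,S.fun, np.sqrt(np.diag(np.linalg.pinv(S.jac.T@S.jac)))*.3)
# lateral centre at foot/top: cols
for y,(a,b) in {194:(263.5,282.5),206:(262.5,283.5),253:(255,291.7)}.items():
    print(y,(a+b)/2)
print([proj(K,he,p)[0] for p in pts(S.x)])
E
python3 g2.py
```

```text
[[-0.9983  0.0578  0.0048]
 [ 0.0578  0.9983  0.0001]
 [-0.0048  0.0004 -1.    ]]
[ -1.5031 114.7288  -0.057 ] [-0.361   0.7351 -0.434   0.06  ] [1.5584 7.1501 0.0168]
[ -7.9603 150.7217  -0.1578] [-0.  0. -0. -0.] [ 3.0652 16.3731  0.0456]
194 273.0
206 273.0
253 273.35
[np.float64(273.2848344910104), np.float64(273.232687316289), np.float64(273.15902013775917), np.float64(273.01209504280257)]
```

```bash
python3 -m inch '[99,-287,0,0,0,0.11,10,99,-287,0,0,0,0.22,10,99,-287,0,0,0,0.22,10,99,-287,0,0,0,0.22,10,99,-287,0,0,0,0.22,10,99,-287,0,0,0,0.22,10,99,-287,0,0,0,0.22,10,99,-287,0,0,0,0.22,10]' && python3 -m inch '[0,0,-10,0,0,0,10,0,0,-10,0,0,0,10,0,0,-10,0,0,0,10]' && python3 c.py w4 narrow_end wide_end rack
```

```text
clock: 5.35
eef_pos: [0.5709, -0.2855, 0.2051]
tool_rot: [-0.079, 0.997, -0.0, -0.001]
ft_force: [-0.2, -0.0, -1.1]
grip_width: 0.0133
grasp_force: 58.9
clock: 5.6
eef_pos: [0.5695, -0.279, 0.1954]
tool_rot: [-0.081, 0.997, 0.002, -0.002]
ft_force: [-0.0, -0.3, 0.1]
grip_width: 0.0133
grasp_force: 58.9
[ 0.5002 -0.2902  0.3164]
```

View pics/w4.png

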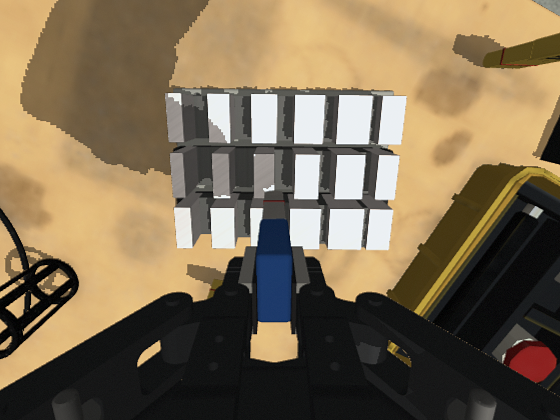

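The front bar (top row, y 93-143) lies nearest the robot, with its narrow end at the right. Its gaps are roughly at 371-382, 325-337, 278-295, 230-252 and 183-208. I measure them now.

```bash
cat > k.py <<'E'
from h import *
np.set_printoptions(precision=2,suppress=True)
im=cv2.imread("pics/w4.png"); g=cv2.cvtColor(im,cv2.COLOR_BGR2GRAY).astype(float); f=np.load("w4.npz");K,W=f["K"],f["W"]
for y in (100,110,120,130,138):
    r=g[y-1:y+2].mean(0); d=np.diff(r); e=[]
    for i in range(160,412):
        if abs(d[i])>18 and abs(d[i])>=max(abs(d[i-1]),abs(d[i+1])):
            w=abs(d[i-1:i+2]); e.append((round(i+.5+(w[2]-w[0])/w.sum(),1),int(np.sign(d[i]))))
    print(y,[x*s for x,s in e])
E
python3 k.py
```

```text
100 [np.float64(164.9), np.float64(173.5), np.float64(178.6), np.float64(-180.8), np.float64(-201.6), np.float64(206.8), np.float64(-228.8), np.float64(-241.7), np.float64(250.5), np.float64(-276.8), np.float64(-284.5), np.float64(294.4), np.float64(-324.7), np.float64(338.5), np.float64(-372.3), np.float64(381.9), np.float64(-405.7)]
110 [np.float64(165.5), np.float64(-181.6), np.float64(207.5), np.float64(-228.9), np.float64(-242.7), np.float64(250.5), np.float64(-276.8), np.float64(-282.7), np.float64(294.5), np.float64(-323.8), np.float64(-326.6), np.float64(337.5), np.float64(-371.3), np.float64(-373.3), np.float64(380.9), np.float64(-404.6)]
120 [np.float64(166.4), np.float64(-181.9), np.float64(207.5), np.float64(210.5), np.float64(-229.4), np.float64(-241.7), np.float64(250.8), np.float64(-276.6), np.float64(-283.7), np.float64(294.1), np.float64(-323.7), np.float64(-327.2), np.float64(337.1), np.float64(-370.6), np.float64(379.9), np.float64(-403.7)]
130 [np.float64(167.5), np.float64(-182.8), np.float64(208.5), np.float64(220.5), np.float64(-229.8), np.float64(-242.7), np.float64(250.9), np.float64(-276.4), np.float64(-281.7), np.float64(293.5), np.float64(-322.8), np.float64(-325.7), np.float64(336.5), np.float64(-369.6), np.float64(378.9), np.float64(-402.4)]
138 [np.float64(167.8), np.float64(-183.3), np.float64(208.5), np.float64(224.5), np.float64(-229.8), np.float64(251.2), np.float64(-275.9), np.float64(-285.7), np.float64(287.4), np.float64(-291.8), np.float64(293.4), np.float64(-322.8), np.float64(335.8), np.float64(-369.0), np.float64(378.4), np.float64(-401.5)]
```

```bash
cat > l.py <<'E'
from h import *
from scipy.optimize import least_squares
np.set_printoptions(precision=4,suppress=True)
f=np.load("w4.npz");K,W=f["K"],f["W"]; he=np.array(bot.camera_info("wrist")["hand_eye"]); T=W@np.linalg.inv(he)
L=lambda u,v:(np.linalg.inv(T)@np.append(atz(K,W,(u,v),.064),1))[:3]*1000
print("tool rot",T[:3,:3],T[:3,3])
for k,(a,b) in {100:(276.8,294.4),110:(276.8,294.5),120:(276.6,294.1),130:(276.4,293.5),138:(275.9,293.4)}.items(): print(k,L((a+b)/2,k),"w",L(b,k)[1]-L(a,k)[1])
p,q=L(166.4,120),L(403.7,120); print("ends",p,q,(p+q)/2,atz(K,W,(285,118),.064))
im=cv2.imread("pics/w4.png"); g=cv2.cvtColor(im,cv2.COLOR_BGR2GRAY).astype(float)
for c in (263,310,355,392):
    d=np.diff(g[80:155,c-2:c+3].mean(1)); i,j=80+d.argmax()+1-.5,80+d.argmin()+1-.5; print(c,i,j,L(c,i)[0],L(c,j)[0],L(c,i)[0]-L(c,j)[0])
# key in tool: fix foot depth, fit x and lean from w3 rows
h=np.array([26,56,100.]);v=np.array([200.6,218.6,254.5])
for zf in (86,89,92):
    P=lambda q:[proj(K,he,np.array([q[0]+15*np.cos(q[1])+k*np.sin(q[1]),.6,zf+15*np.sin(q[1])-k*np.cos(q[1])])/1e3)[1] for k in h]
    S=least_squares(lambda q:np.array(P(q))-v,[0,0]); print(zf,S.x,S.fun)
E
python3 l.py
```

```text
tool rot [[-0.9868 -0.1619 -0.0052]
 [-0.1619  0.9868  0.0031]
 [ 0.0047  0.004  -1.    ]] [ 0.5695 -0.279   0.1954]
100 [ 77.5132   9.4433 131.8307] w 13.053177449247833
110 [ 70.3954   9.5588 131.798 ] w 13.235159195749802
120 [ 63.1595   9.4124 131.7637] w 13.193864582169521
130 [ 55.8028   9.1875 131.7286] w 12.999805498067202
138 [ 49.8284   9.0202 131.7001] w 13.393255039472308
ends [ 63.0965 -80.1437 131.4096] [ 63.2222  98.7642 132.117 ] [ 63.1594   9.3103 131.7633] [ 0.5035 -0.28    0.064 ]
263 93.5 142.5 82.06139244005284 46.42515522797797 35.636237212074874
310 94.5 143.5 81.39660655381343 45.682785271292104 35.71382128252132
355 94.5 143.5 81.42937530821027 45.697731459716564 35.731643848493704
392 95.5 149.5 80.75527490668583 41.12838223360049 39.62689267308534
86 [4.2358 0.0129] [ 0.8715 -1.2478  0.3794]
89 [3.6515 0.0053] [ 0.8153 -1.1722  0.3596]
92 [ 3.0681 -0.0024] [ 0.7612 -1.099   0.34  ]
```

Slot widths come out at about 7, 10, 13.2, 16 and 19 mm, so the third slot is the one. I move above it.

```bash
python3 -m inch '[-30,0,0,0,0,-0.013,10,-61,-1,0,0,0,-0.013,10,-61,-1,-15,0,0,-0.013,10,-61,-1,-27,0,0,-0.013,10,-61,-1,-27,0,0,-0.013,10,-61,-1,-27,0,0,-0.013,10]' && python3 c.py w5 && cat > m.py <<'E'
from h import *
np.set_printoptions(precision=4,suppress=True)
f=np.load("w5.npz");K,W=f["K"],f["W"]; he=np.array(bot.camera_info("wrist")["hand_eye"]); T=W@np.linalg.inv(he); print(T)
t=np.linalg.inv(T)@np.array([.5035,-.280,.064,1]); print("slot3 in tool by old fix",t[:3]*1000)
for x in(20,15): print([proj(K,he,np.array([x,.6,z])/1e3) for z in (89,100,t[2]*1000)])
im=cv2.imread("pics/w5.png"); cv2.imwrite("pics/w5c.png",cv2.resize(im[120:270,170:370],None,fx=4,fy=4,interpolation=cv2.INTER_CUBIC))
E
python3 m.py
```

```text
clock: 6.3
eef_pos: [0.5099, -0.2807, 0.1715]
tool_rot: [-0.075, 0.997, 0.0, -0.0]
ft_force: [-0.1, 0.3, -1.3]
grip_width: 0.013
grasp_force: 58.9
[ 0.44   -0.2906  0.2921]
[[-0.9887 -0.1496 -0.0004  0.5099]
 [-0.1496  0.9887  0.0003 -0.2807]
 [ 0.0004  0.0003 -1.      0.1715]
 [ 0.      0.      0.      1.    ]]
slot3 in tool by old fix [  6.2024   1.582  107.4841]
[array([273.5761, 189.0685]), array([273.5838, 185.355 ]), array([273.5886, 183.0206])]
[array([273.571 , 196.3406]), array([273.5788, 192.3125]), array([273.5837, 189.7791])]
```

View pics/w5c.png

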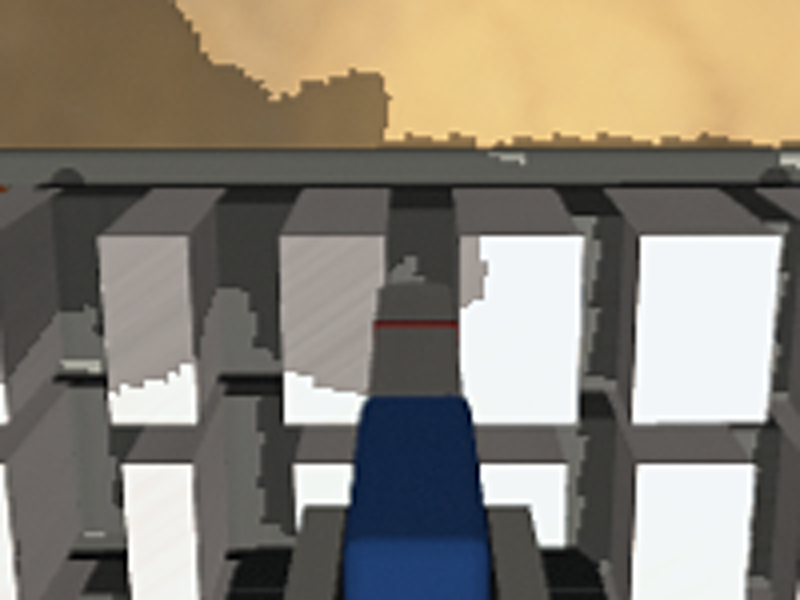

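```bash
cat > n.py <<'E'
from h import *
np.set_printoptions(precision=2,suppress=True)
f=np.load("w5.npz");K,W=f["K"],f["W"]; he=np.array(bot.camera_info("wrist")["hand_eye"]); T=W@np.linalg.inv(he)
im=cv2.imread("pics/w5.png"); g=cv2.cvtColor(im,cv2.COLOR_BGR2GRAY).astype(float)
L=lambda u,v:(np.linalg.inv(T)@np.append(atz(K,W,(u,v),.064),1))[:3]*1000
def edges(y,a,b,t):
    r=g[y-1:y+2].mean(0); d=np.diff(r); return [float(round(i+.5+(abs(d[i+1])-abs(d[i-1]))/abs(d[i-1:i+2]).sum(),1)) for i in range(a,b) if abs(d[i])>t and abs(d[i])>=max(abs(d[i-1]),abs(d[i+1]))]
for y in (181,184,187,198,204,208,214): print(y,edges(y,255,300,12),g[y,262:290].astype(int))
print("front/back tool x",L(310,178.7),L(310,225.8))
for u in (266.5,285): print(L(u,182))
E
python3 n.py
```

```text
181 [265.8, 284.5, 289.5] [160 161 162 166  93  60  60  58  58  59  58  58  59  59  58  60  59  60
  59  60  59  62  72 154 165 161 159 152]
184 [265.8, 270.6, 273.8, 284.5, 289.5, 291.4] [159 160 160 167  94  58  58  58  56  99 106 106  71  58  59  59  58  59
  60  58  58  62  75 154 161 160 158 153]
187 [265.7, 268.1, 273.5, 284.4, 291.5] [156 156 158 169 103  59  94 108 109 108 110 113  72  58  58  57  58  59
  57  60  58  64  77 154 161 159 158 158]
198 [263.6, 284.4] [161 141  87  70  73  71  70  72  71  71  71  70  72  71  73  73  72  71
  72  73  73  66  83 247 250 246 245 245]
204 [262.7, 284.4] [164  95  68  72  71  72  72  71  71  71  70  73  71  72  72  71  72  74
  73  73  71  68  85 245 248 245 245 245]
208 [262.6, 284.4] [141  87  70  72  72  72  72  71  72  72  72  72  73  72  73  73  73  73
  73  73  73  69  92 246 248 245 245 245]
214 [261.8, 284.8] [112  76  73  72  72  75  72  73  71  73  74  73  72  73  74  73  74  73
  73  73  73  71  61 203 248 246 245 245]
front/back tool x [ 23.18  26.7  107.5 ] [-12.68  27.85 107.49]
[ 20.74  -4.5  107.49]
[ 20.75   8.8  107.49]
```

The crop shows the key above the third slot: slot edges are at 265.9 and 284.4, the key's middle is at about 273.1. It needs about 1.3 mm in +y and 1.8 mm in -x, and then goes down.

```bash
python3 -m inch '[-2,1,0,0,0,0,10,-2,1,-8,0,0,0,10,-2,1,-14,0,0,0,10,-2,1,-18,0,0,0,10,-2,1,-22,0,0,0,10,-2,1,-26,0,0,0,10,-2,1,-26,0,0,0,10]'; python3 -c "
from workcell import bot;o=bot.get_obs();print(o['ft_torque'],o['eef_pos'],o['tool_rot'])"
```

```text
clock: 6.93
eef_pos: [0.5075, -0.2802, 0.1438]
tool_rot: [-0.075, 0.997, 0.001, -0.001]
ft_force: [-0.8, -0.5, -0.6]
grip_width: 0.0133
grasp_force: 58.9
[-0.00723728 -0.02587443 -0.04788057] [ 0.50753325 -0.28019113  0.14384794] [-7.45114429e-02  9.97219539e-01  5.96724471e-04 -9.37781278e-04]
```

No force with the foot about 9 mm in; on to the bottom.

```bash
python3 -m inch '[0,0,-4,0,0,0,10,0,0,-8,0,0,0,10,0,0,-12,0,0,0,10,0,0,-14,0,0,0,10,0,0,-15,0,0,0,10]'; python3 -m inch '[0,0,-1,0,0,0,10,0,0,-2,0,0,0,10,0,0,-2,0,0,0,10]'
```

```text
clock: 7.35
eef_pos: [0.5079, -0.2803, 0.1296]
tool_rot: [-0.075, 0.997, 0.0, -0.0]
ft_force: [-0.8, 0.8, -0.2]
grip_width: 0.0136
grasp_force: 58.9
clock: 7.6
eef_pos: [0.5081, -0.2803, 0.128]
tool_rot: [-0.075, 0.997, 0.0, -0.0]
ft_force: [0.4, 1.5, -2.0]
grip_width: 0.0133
grasp_force: 58.9
```

```bash
python3 -m inch '[0,0,-1,0,0,0,10,0,0,-2,0,0,0,10,0,0,-2,0,0,0,10]'; python3 -m inch '[0,0,-1,0,0,0,10,0,0,-2,0,0,0,10,0,0,-2,0,0,0,10]'
```

```text
clock: 7.85
eef_pos: [0.5083, -0.2803, 0.1274]
tool_rot: [-0.075, 0.997, -0.0, 0.0]
ft_force: [-1.1, 2.1, 5.4]
grip_width: 0.0134
grasp_force: 60.0
clock: 8.1
eef_pos: [0.5084, -0.2804, 0.1273]
tool_rot: [-0.075, 0.997, -0.0, 0.001]
ft_force: [-4.1, 4.7, 14.3]
grip_width: 0.0134
grasp_force: 61.4
```

Contact came at TCP z 0.127, which is what a foot on a 26 mm deep bottom should give. I relieve the push, open and back off upward.

```bash
python3 -m inch '[0,0,2,0,0,0,10,0,0,2,0,0,0,15,0,0,2,0,0,0,25,0,0,2,0,0,0,40,0,0,2,0,0,0,40,0,0,2,0,0,0,40]' && python3 -m inch '[0,0,15,0,0,0,40,0,0,40,0,0,0,40,0,0,80,0,0,0,40,0,0,110,0,0,0,40,0,0,110,0,0,0,40,0,0,110,0,0,0,40]' && cat > p.py <<'E'
from h import *
np.set_printoptions(precision=4,suppress=True)
out=[]
for n in("wrist","scene","side"):
    K,W=cam(n); im=bot.camera(n); cv2.imwrite(f"pics/{n}9.png",im); u,v=proj(K,W,np.array([.504,-.28,.09])).astype(int); print(n,u,v)
    hw=80 if n=="wrist" else 40
    u=np.clip(u,hw,560-hw); v=np.clip(v,hw,420-hw)
    out.append(cv2.resize(im[v-hw:v+hw,u-hw:u+hw],(266,266),interpolation=cv2.INTER_CUBIC))
    r=bot.spot_point(n,"key_centre"); print([(np.round(q["uv"],1),round(q["confidence"],2)) for q in r[:4]], proj(K,W,np.array([.504,-.28,.088])))
cv2.imwrite("pics/z.png",np.hstack(out))
E
python3 p.py
```

```text
clock: 8.6
eef_pos: [0.5082, -0.2809, 0.1259]
tool_rot: [-0.074, 0.997, -0.0, -0.0]
ft_force: [0.6, 0.1, 0.8]
grip_width: 0.0343
grasp_force: 0.0
clock: 9.1
eef_pos: [0.5095, -0.2815, 0.2386]
tool_rot: [-0.074, 0.997, -0.002, 0.002]
ft_force: [0.6, 0.4, -0.4]
grip_width: 0.0341
grasp_force: 0.0
wrist 276 188
[(array([278.8, 186.5]), 0.94), (array([484.7, 125.6]), 0.7), (array([221.8, 334.2]), 0.66)] [276.2242 188.1844]
scene 307 231
[(array([306.7, 229.3]), 0.81), (array([207.5, 214.3]), 0.78), (array([382.5, 193.6]), 0.61), (array([304.7, 259. ]), 0.23)] [307.1837 232.0768]
side 294 231
[(array([384.5, 238.8]), 0.81), (array([291.1, 229.6]), 0.7), (array([232.8, 207.6]), 0.64)] [294.2575 232.4121]
```

View pics/z.png

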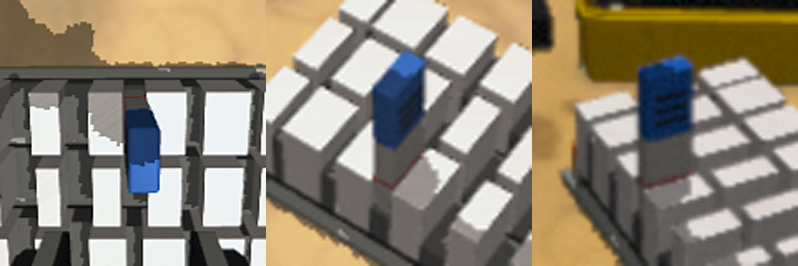

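The key stands upright in the third slot of the front bar. Its red line is at the bar's top in all three views, and the gripper is clear.

```bash
python3 -c "
from workcell import bot;print(bot.job_done())"
```

```text
the job is handed in; nothing more can be done
None
```

The blue key stands upright and released at the bottom of the front bar's third slot (about 13.2 mm wide), with its red line level with the bar's top; the job was handed in at about 9 s on the robot's clock.

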